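# Wind the soak timer and open the grill cleaner

### The arm

A 6-joint arm with a two-finger parallel gripper is mounted at the origin on the work surface. World frame = base frame: x ahead of the robot, y to its left, z up, the work surface at z = 0. Lengths are in mm, angles in rad, forces in N, time in s.
With the tool pointing down it reaches from about 350 to 975 mm from the base axis. Payload 7.1 kg.
Tool frame: the origin (TCP) lies midway between the tips of the shut fingers; the grasp point (between the pads) lies 19 mm behind it (ctrl.grip_point_offset is the distance from the TCP to the grasp point, in mm); z points along the fingers, y is the line along which they close (so a half turn about z gives the same grasp; the last joint's range is limited). The gripper opens to 88 mm and grips with 3 to 60 N. Pads are 20 mm wide; open, the fingers measure 115 mm over their backs; the gripper's body (75 mm by 178 mm) begins 61 mm behind the grasp point.
Start: joints at [1.317, 0.423, 1.63, -0, 1.089, -0.019], TCP at [145.374, 607.841, 222.675] pointing down, gripper open.
Joint ranges: [-3, 3], [-0.9, 2.11], [0.09, 2.58], [-1.31, 4.45], [0.11, 2.69], [-2.54, 2.54]. Speed limits (rad/s): [2.39, 2.39, 3.01, 3.14, 3.14, 3.14].

### API

Orientations are given as a rotation vector (axis times angle).
In Python, from workcell import get_obs, optics, close_job, spotter, ctrl gives the robot as it stands. The module is installed in compiled form; this text tells all that it offers.
- The arm moves only by the tool move_arm, never from a script. Its argument "rows" is a list of rows, each a list of 5 numbers: the shift along the tool's x, y, z in cm, then the turn about the tool's z in degrees, then the opening in per cent of the stroke, from 0 (shut) to 100 (fully open). A call has 1 to 10 rows; each row shifts and turns the commanded pose from where the row before left it, along the tool's axes as they then stand; what a row does not reach is not made up. A row lasts 1/8 s, in which the tool goes at most 62.5 mm and 10.7 degrees, less where a joint would pass 70% of its speed; a pose out of reach is approached as far as the arm can. A call with a gripper value outside its range is refused whole. The fingers move at their own pace and stop on an object; the grip force is fixed at half the most. Time passes only in rows, so rows that do not move let the fingers close. It gives the time, the measured TCP pose, the force, the opening and the grip force at its end, in the units of the state.
- get_obs(): the state, without advancing time (a new reading comes with each control period).
- optics.get_image(name): name is "side" or "top"; returns the picture (420x560x3 uint8, blue, green, red); there is no depth.
- optics.calibration(name): a dict with "camera_matrix" (3x3 intrinsics, pixels), "xyz" and "orientation" of the camera in the world. Camera axes: x right, y down, z forward; pixel columns grow to the right and rows downward; lengths in mm; the calibration is good to about 2 mm. A picture is of the moment at which its call begins. calibration takes no time and is no camera call.
- close_job(): hands the job in; it is judged then, once.
Trained networks look in the newest picture that a camera, given by its name, has taken for a name from the list of things; names that differ only in an ending like _2 or _b are one class to them, and where a whole thing is asked for, a point or a joint stands for the part that bears it (a point fixed in the world has none). Each returns a list of dicts, best first, with "conf" (0 to 1); they miss things now and then, are a little off and sometimes report something else, mostly with a low value. They report only what shows in the picture. A call takes as long as a camera call.
- spotter.find_in(camera, label): "point" ([column, row] in pixels, amid what is visible of it).
- spotter.regions_of(camera, label): "region" (420x560 bool, what is visible of it) and "point" ([column, row] in pixels, amid what is visible of it).
The state is a dict: "t": time; "qpos": joint angles; "qvel": joint speeds; "joint_torque": joint torques, N m; "ee_pos": TCP position; "orientation": TCP orientation; "ft_force": force on the tool from outside, world axes, zero at the start; "moment": the same for the moment, N m; "width": finger opening in mm; "grasp_force": force on a finger pad.
Only numpy, scipy, OpenCV 4.12 (cv2) and the standard library are available. Lean on these libraries where they do the work, as an engineer would, in place of code of your own. Each camera call takes 0.05 s, during which the arm holds its last target. There are 200 camera calls.

### The job

The grill plate is about to be soaked: first wind the steel soak timer by turning its brass key clockwise at least half a turn (a few partial turns will do). Then push the blue safety cap of the cleaner jug down, twist it counter-clockwise until it comes free, and lift it about 5 to 10 cm straight above the jug's mouth. Finish while holding the cap there in the gripper, upright, still and clear of the jug, and leave the other tableware where it stands.

Things in the scene. Friction and masses are not known exactly. Their poses are not given: they have to be found in the camera images.
- timer: wind-up soak timer: a brushed-steel box 110 x 90 mm, 55 mm tall, on a black rubber foot, fixed to the table, with a white dial and a brass key standing on its top. Origin: centre of its underside; z up; the key's axis is its z axis.
- key_grip (a point): grip point of the timer's brass key, on its vertical axis, 85 mm above the table and 30 mm above the timer's top. The key is a flat upright blade 42 mm wide (along this point's x), 10 mm thick (along y) and 28 mm tall (69 to 97 mm above the table); its +x end is red. A shaft 8 mm across joins it to the timer, where a collar stands 4 mm high. The point turns with the key.
- key (a joint): angle of the timer's key in rad: it grows as the key is turned clockwise seen from above, starts between 0 and 0.5, stops at 5.2. Turning takes about 0.06 to 0.1 N m (friction plus a spring of 0.006 N m per rad); a brake inside keeps the key where it is left, so it can be let go and taken afresh.
- jug: white cleaner jug, 88 mm across with a yellow and blue band, standing in a square steel caddy (108 mm, 45 mm tall) that is fixed to the table, so it cannot move or turn; a handle at its +y side reaches 72 mm out, up to 118 mm high. Origin: on the jug's axis, at table height; z up. The shoulder slopes from 44 mm radius at 120 mm height to 22 mm at 143 mm, then comes a thin neck of 13 mm radius.
- mouth (a point): top centre of the jug's neck, on its axis, 187 mm above the table.
- cap: round blue ribbed push-and-turn safety cap on the jug, 54 mm across, 32 mm tall, about 45 g, white mark on top towards its +x. Origin: on its axis at its lower edge, z up; closed, this is 172 mm above the table (top at 204 mm) with 29 mm of free neck below, and its x axis is within 0.12 rad of the jug's. A firm grip on its sides (40 N or more) is fine.
- cap_top (a point): top centre of the cap. Teeth inside lock the cap: it neither lifts nor turns unless pushed down 5 mm or more (6 to 7 mm is best, 8 mm is the end). Kept down, it turns counter-clockwise seen from above (clockwise is blocked), passes the teeth at about 0.9 rad, and from 0.95 to 2.3 rad (best 1.2 to 1.5) it is free to be lifted straight up.
- plunger (a joint): how far the spring plug under the cap is pressed down, in m: 0 at rest, 0.008 at the end of its travel; it moves with the cap while the cap presses on it. It pushes back with 8 N at the start of the travel and 12 N at the end.
- sauce_dish: small white ceramic sauce dish, 84 mm across, 22 mm tall; loose, to be left where it stands. Origin: centre of its underside.
- steel_cup: steel drinking cup, 68 mm across, 75 mm tall; loose, to be left where it stands. Origin: centre of its underside.
- steel_bowl: steel bowl, 120 mm across, 45 mm tall; loose, to be left where it stands. Origin: centre of its underside.
- yellow_bowl: yellow plastic bowl, 170 mm across, 50 mm tall; loose, to be left where it stands. Origin: centre of its underside.
- sugar_pot: steel sugar pot with a lid knob, 72 mm across, 74 mm tall; loose, to be left where it stands. Origin: centre of its underside.

How it is judged:
By the outcome, as a careful person would: the job done as asked, in the order asked, and still so for the second after the job is handed in, while the arm keeps its last pose, push and grip.
It also fails if it takes over 64 s, if anything falls off the work surface, if the arm or the gripper's body presses on something with over 40 N, if the wrist force passes 120 N, or if a joint passes its speed limit or range.

## Working session

There is one attempt and no reset: what is moved stays moved. The work goes in short steps, Python scripts to look and compute and a tool call to move; the robot and the scene stay as the last step left them, time stands still between calls to the robot, and variables do not carry over. Pictures are saved under pics/ and viewed, at most 10 in all, crops included, and the job is handed in when it is done.

Besides the shell and the picture viewer there is one more tool, called as name(argument=value, ...), one argument or row to a line, values as JSON. move_arm: Moves the arm, as the interface text tells. Its arguments: {"type":"object","properties":{"rows":{"type":"array","items":{"type":"array","items":{"type":"number"}}}},"required":["rows"]}

```bash
mkdir -p pics; python3 - <<'E'
from workcell import get_obs, optics, spotter
import cv2
for n in ("side","top"):
    im=optics.get_image(n); cv2.imwrite(f"pics/{n}0.png",im)
    c=optics.calibration(n); print(n,c)
    for l in ("timer","key_grip","jug","cap","cap_top"):
        print(l,[(r["point"],round(r["conf"],2)) for r in spotter.find_in(n,l)][:2])
print(get_obs())
E
```

```text
side {'camera_matrix': array([[546.82406079,   0.        , 278.74614277],
       [  0.        , 546.82406079, 220.55462419],
       [  0.        ,   0.        ,   1.        ]]), 'xyz': array([ -137.38199858, -1113.55028426,  1401.41637629]), 'orientation': array([-2.25651452,  0.64884   , -0.27840087])}
timer [([325.6, 284.6], 0.81)]
key_grip [([327.0, 275.5], 0.56)]
jug [([245.5, 201.7], 0.95)]
cap [([243.1, 169.2], 0.62)]
cap_top [([239.3, 169.4], 0.54)]
top {'camera_matrix': array([[378.9415668 ,   0.        , 285.17661339],
       [  0.        , 378.9415668 , 208.07577792],
       [  0.        ,   0.        ,   1.        ]]), 'xyz': array([ 390.42824895,   17.68919548, 1286.4000209 ]), 'orientation': array([-2.13657854,  2.16843843, -0.20365888])}
timer [([349.2, 210.0], 0.87), ([202.1, 218.0], 0.54)]
key_grip []
jug [([206.2, 215.6], 0.77)]
cap [([187.6, 204.1], 0.83)]
cap_top [([186.4, 205.0], 0.58)]
{'t': 0.6, 'qpos': array([ 1.31701602e+00,  4.23081970e-01,  1.62993414e+00,  1.11924769e-05,
        1.08860099e+00, -1.90232828e-02]), 'qvel': array([-0.00080108, -0.00114697, -0.00021562,  0.0008788 ,  0.00057817,
       -0.00140467]), 'joint_torque': array([-8.40806388e-04, -5.44300675e+01, -2.73922187e+01,  6.43742527e-02,
        1.69832603e-02, -2.49541904e-05]), 'ee_pos': array([145.3564366 , 607.82582764, 222.6728893 ]), 'orientation': array([-3.67915850e-01, -3.11996149e+00,  3.59174209e-05]), 'ft_force': array([-0.544776  , -0.21568407, -0.11049463]), 'moment': array([ 0.01489822, -0.02774293, -0.05946655]), 'grasp_force': 0.0, 'width': 87.63001970015318}
```

```bash
python3 - <<'E'
import cv2
s=cv2.imread("pics/side0.png");t=cv2.imread("pics/top0.png")
def z(im,x,y,w,h):return cv2.resize(im[y:y+h,x:x+w],(400,400),interpolation=cv2.INTER_CUBIC)
cv2.imwrite("pics/crop.png",cv2.hconcat([z(s,270,225,100,100),z(t,300,160,100,100)]))
E
```

```text
(no output)
```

View pics/side0.png

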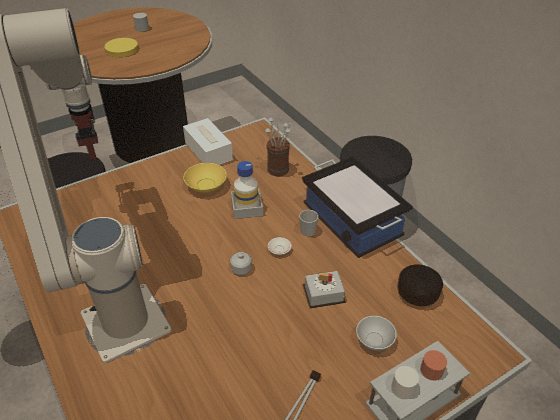

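View pics/top0.png

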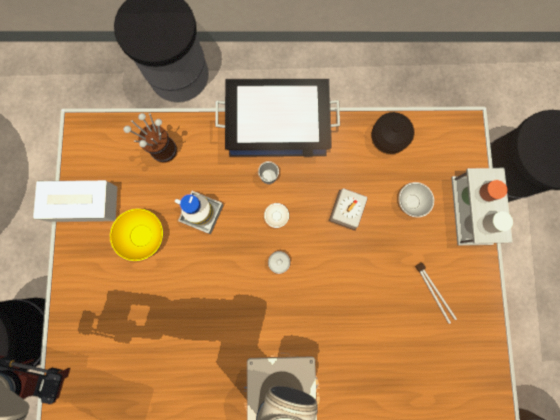

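View pics/crop.png

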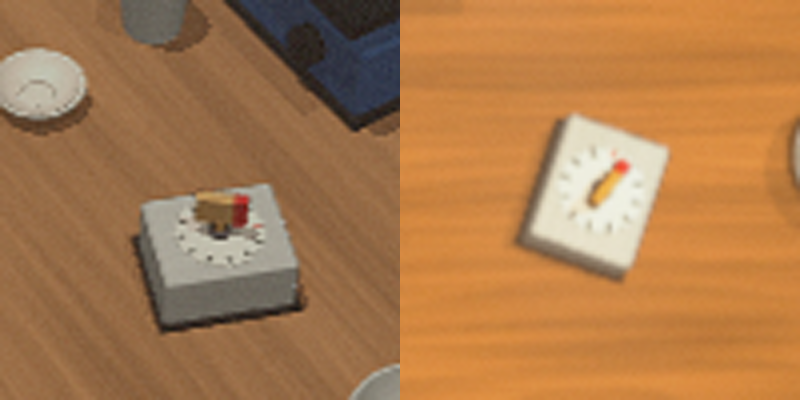

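The top view shows the key with its red end at about (355,202) and its tail at about (348,211). The cap is at about (190,203) in the top view and (245,169) in the side view. Next I'll segment these colours to get positions.

```bash
cat > h.py <<'E'
import numpy as np, cv2
from scipy.spatial.transform import Rotation as R
from workcell import get_obs, optics, spotter
def ray(n,p):
    c=optics.calibration(n);d=R.from_rotvec(c["orientation"]).as_matrix()@np.linalg.inv(c["camera_matrix"])@[p[0],p[1],1]
    return np.array(c["xyz"]),d
def atz(n,p,z):
    o,d=ray(n,p);return (o+d*(z-o[2])/d[2]).round(1)
def tri(ps,pt):
    o1,d1=ray("side",ps);o2,d2=ray("top",pt);A=np.c_[d1,-d2];s=np.linalg.lstsq(A,o2-o1,rcond=None)[0]
    a=o1+s[0]*d1;b=o2+s[1]*d2;return ((a+b)/2).round(1),np.linalg.norm(a-b).round(1)
def proj(n,X):
    c=optics.calibration(n);q=c["camera_matrix"]@(R.from_rotvec(c["orientation"]).as_matrix().T@(np.array(X)-c["xyz"]));return q[:2]/q[2]
def seg(im,lo,hi,box):
    x,y,w,h=box;m=cv2.inRange(cv2.cvtColor(im[y:y+h,x:x+w],cv2.COLOR_BGR2HSV),lo,hi)
    v,u=np.nonzero(m);return np.array([u.mean()+x,v.mean()+y]),len(u),m
def rel(X,obs=None):
    o=get_obs();return (R.from_rotvec(o["orientation"]).as_matrix().T@(np.array(X)-o["ee_pos"])/10).round(2)
E
python3 - <<'E'
from h import *
s=cv2.imread("pics/side0.png");t=cv2.imread("pics/top0.png")
rt=seg(t,(0,150,120),(6,255,255),(340,190,25,30));rs=seg(s,(0,150,90),(8,255,255),(318,265,20,20))
print("red",rt[:2],rs[:2],tri(rs[0],rt[0]),atz("top",rt[0],90))
bt=seg(t,(10,140,150),(25,255,255),(342,195,18,25));print("brass",bt[:2],atz("top",bt[0],90))
print(bt[2]//255)
ct=seg(t,(105,130,60),(130,255,255),(170,185,45,35));cs=seg(s,(105,130,50),(130,255,255),(230,155,30,28))
print("cap",ct[:2],cs[:2],tri(cs[0],ct[0]),atz("top",ct[0],198))
ti=spotter.regions_of("top","timer")[0];print("timer",atz("top",ti["point"],50))
m=ti["region"].astype("uint8");print(cv2.minAreaRect(cv2.findNonZero(m)))
o=get_obs();print(R.from_rotvec(o["orientation"]).as_matrix().round(3))
w=seg(t,(0,0,225),(180,45,255),(340,190,25,30));print("dial",w[:2],atz("top",w[0],55))
E
```

```text
red (array([355.  , 201.25]), 4) (array([329.63636364, 277.04545455]), 22) (array([ 599.2, -245.7,   85.5]), np.float64(5.5)) [ 601. -246.   90.]
brass (array([351.03846154, 206.11538462]), 26) [ 585.2 -232.4   90. ]
[[0 0 0 0 0 0 0 0 0 0 0 0 0 0 0 0 0 0]
 [0 0 0 0 0 0 0 0 0 0 0 0 0 0 0 0 0 0]
 [0 0 0 0 0 0 0 0 0 0 0 0 0 0 0 0 0 0]
 [0 0 0 0 0 0 0 0 0 0 0 0 0 0 0 0 0 0]
 [0 0 0 0 0 0 0 0 0 0 0 0 0 0 0 0 0 0]
 [0 0 0 0 0 0 0 0 0 0 0 0 0 0 0 0 0 0]
 [0 0 0 0 0 0 0 0 0 0 0 0 0 0 0 0 0 0]
 [0 0 0 0 0 0 0 0 0 0 0 1 0 0 0 0 0 0]
 [0 0 0 0 0 0 0 0 0 0 1 1 1 1 0 0 0 0]
 [0 0 0 0 0 0 0 0 0 0 1 1 1 0 0 0 0 0]
 [0 0 0 0 0 0 0 0 0 1 1 1 0 0 0 0 0 0]
 [0 0 0 0 0 0 0 0 1 1 1 0 0 0 0 0 0 0]
 [0 0 0 0 0 0 0 1 1 1 0 0 0 0 0 0 0 0]
 [0 0 0 0 0 0 1 1 1 1 0 0 0 0 0 0 0 0]
 [0 0 0 0 0 0 1 1 1 0 0 0 0 0 0 0 0 0]
 [0 0 0 0 0 0 1 1 0 0 0 0 0 0 0 0 0 0]
 [0 0 0 0 0 0 0 0 0 0 0 0 0 0 0 0 0 0]
 [0 0 0 0 0 0 0 0 0 0 0 0 0 0 0 0 0 0]
 [0 0 0 0 0 0 0 0 0 0 0 0 0 0 0 0 0 0]
 [0 0 0 0 0 0 0 0 0 0 0 0 0 0 0 0 0 0]
 [0 0 0 0 0 0 0 0 0 0 0 0 0 0 0 0 0 0]
 [0 0 0 0 0 0 0 0 0 0 0 0 0 0 0 0 0 0]
 [0 0 0 0 0 0 0 0 0 0 0 0 0 0 0 0 0 0]
 [0 0 0 0 0 0 0 0 0 0 0 0 0 0 0 0 0 0]
 [0 0 0 0 0 0 0 0 0 0 0 0 0 0 0 0 0 0]]
cap (array([189.81496063, 204.06299213]), 254) (array([244.06593407, 165.59340659]), 91) (array([577.7, 257.7, 204.7]), np.float64(1.2)) [579.4 259.  198. ]
timer [ 573.7 -234.5   50. ]
((347.9097900390625, 209.44688415527344), (30.1007022857666, 36.712181091308594), 19.179006576538086)
[[-0.973  0.233  0.   ]
 [ 0.233  0.973  0.   ]
 [-0.     0.    -1.   ]]
dial (array([350.69197397, 205.57049892]), 461) [ 592.8 -238.7   55. ]
```

```bash
python3 - <<'E'
from h import *
from scipy.optimize import least_squares
s=cv2.imread("pics/side0.png");t=cv2.imread("pics/top0.png")
def sat(im,box,th=90):
    x,y,w,h=box;H=cv2.cvtColor(im[y:y+h,x:x+w],cv2.COLOR_BGR2HSV).astype(int)
    m=((H[...,1]>th)&((H[...,0]<28)|(H[...,0]>170))&(H[...,2]>80)).astype("uint8")
    n,l,st,c=cv2.connectedComponentsWithStats(m);print(st.tolist());k=1+np.argmax(st[1:,4]);return l==k,np.array([x,y])
def sil(n,x,y,a,box,sc=8):
    bx,by,w,h=box;c,q=np.cos(a),np.sin(a)
    P=[[x+c*u-q*v,y+q*u+c*v,z] for u in(-21,21) for v in(-5,5) for z in(69,97)]
    p=np.array([(proj(n,k)-[bx,by]+.5)*sc for k in P],np.float32)
    m=np.zeros((h*sc,w*sc),np.float32);cv2.fillConvexPoly(m,cv2.convexHull(p).astype(np.int32),1);return cv2.resize(m,(w,h),interpolation=cv2.INTER_AREA)
B={"top":(343,197,16,18),"side":(314,268,22,18)}
M={"top":sat(t,B["top"])[0],"side":sat(s,B["side"])[0]}
for k in M: print(M[k].astype(int))
from scipy.optimize import minimize
for cams in (["top"],["side"],["top","side"]):
    best=None
    for a0 in (-.9,-.6,-.3):
        f=lambda v:sum(np.abs(sil(n,v[0],v[1],v[2]/50,B[n])-M[n]).sum() for n in cams)
        r=minimize(f,[588,-235,a0*50],method="Nelder-Mead",options=dict(initial_simplex=np.array([[588,-235,a0*50],[596,-235,a0*50],[588,-227,a0*50],[588,-235,a0*50+10]])))
        if best is None or r.fun<best.fun:best=r
    print(cams,best.x[:2].round(1),best.x[2]/50,best.fun)
# timer box corners / dial via bright region
E
```

```text
[[0, 0, 16, 18, 240], [4, 3, 10, 12, 48]]
[[0, 3, 22, 15, 190], [0, 0, 22, 15, 205], [20, 13, 1, 1, 1]]
[[0 0 0 0 0 0 0 0 0 0 0 0 0 0 0 0]
 [0 0 0 0 0 0 0 0 0 0 0 0 0 0 0 0]
 [0 0 0 0 0 0 0 0 0 0 0 0 0 0 0 0]
 [0 0 0 0 0 0 0 0 0 0 0 1 1 1 0 0]
 [0 0 0 0 0 0 0 0 0 0 1 1 1 1 0 0]
 [0 0 0 0 0 0 0 0 0 0 1 1 1 1 0 0]
 [0 0 0 0 0 0 0 0 0 1 1 1 1 0 0 0]
 [0 0 0 0 0 0 0 0 1 1 1 1 0 0 0 0]
 [0 0 0 0 0 0 0 1 1 1 1 1 0 0 0 0]
 [0 0 0 0 0 0 1 1 1 1 1 0 0 0 0 0]
 [0 0 0 0 0 1 1 1 1 1 0 0 0 0 0 0]
 [0 0 0 0 0 1 1 1 1 0 0 0 0 0 0 0]
 [0 0 0 0 1 1 1 1 1 0 0 0 0 0 0 0]
 [0 0 0 0 1 1 1 1 0 0 0 0 0 0 0 0]
 [0 0 0 0 0 1 0 0 0 0 0 0 0 0 0 0]
 [0 0 0 0 0 0 0 0 0 0 0 0 0 0 0 0]
 [0 0 0 0 0 0 0 0 0 0 0 0 0 0 0 0]
 [0 0 0 0 0 0 0 0 0 0 0 0 0 0 0 0]]
[[1 1 1 1 1 1 1 1 1 1 1 1 1 1 1 1 1 1 1 1 1 1]
 [1 1 1 1 1 1 1 1 1 1 1 1 1 1 1 1 1 1 1 1 1 1]
 [1 1 1 1 1 1 1 1 1 1 1 1 1 1 1 1 1 1 1 1 1 1]
 [1 1 1 1 1 1 1 1 1 1 1 1 1 1 1 1 1 1 1 0 0 0]
 [1 1 1 1 1 1 1 1 1 1 1 0 0 0 0 0 0 0 0 0 0 0]
 [1 1 1 1 1 1 1 1 1 1 1 1 0 0 0 1 0 0 0 0 0 0]
 [0 0 0 0 0 1 1 1 1 1 1 1 1 1 1 1 1 1 0 0 0 0]
 [0 0 0 0 0 1 1 1 1 1 1 1 1 1 1 1 1 
[... 467 characters left out ...]
 0 0 0 0 0 0]]
['top'] [ 589.  -235.9] -0.7065130865155254 10.453125Traceback (most recent call last):
  File "<stdin>", line 21, in <module>
    res = _minimize_neldermead(fun, x0, args, callback, bounds=bounds,
                               **options)
    fsim[j] = func(sim[j])
              ~~~~^^^^^^^^
    fx = function(np.copy(x), *(wrapper_args + args))
  File "<stdin>", line 20, in <lambda>
  File "<stdin>", line 20, in <genexpr>
  File "<stdin>", line 11, in sil
  File "h.py", line 13, in proj
    c=optics.calibration(n);q=c["camera_matrix"]@(R.from_rotvec(c["orientation"]).as_matrix().T@(np.array(X)-c["xyz"]));return q[:2]/q[2]
ValueError: time passes only in moves, steps and waits
```

```bash
python3 - <<'E'
import re
s=open("h.py").read()
s=s.replace("def ray","CAL={n:optics.calibration(n) for n in('side','top')}\ndef ray",1).replace("c=optics.calibration(n)","c=CAL[n]")
open("h.py","w").write(s)
E
python3 - <<'E'
from h import *
def corners(x,y,a):
    c,q=np.cos(a),np.sin(a);return [[x+c*u-q*v,y+q*u+c*v,z] for u in(-21,21) for v in(-5,5) for z in(69,97)]
p=np.array([proj("side",k) for k in corners(589,-235.9,-.707)]);print("side fit extents",p.min(0),p.max(0),"seen cols 319..331 rows ~271?..281")
print("cap proj", proj("top",[579,258.5,204]),proj("side",[579,258.5,188]))
o=get_obs();print(o["t"],o["qpos"],rel([589,-235.9,160]))
# cap: fit projected cylinder silhouette
from scipy.optimize import minimize
s=cv2.imread("pics/side0.png");t=cv2.imread("pics/top0.png")
B={"top":(172,187,40,34),"side":(230,155,30,28)}
M={}
for n,im in(("top",t),("side",s)):
    m=seg(im,(100,110,40),(132,255,255),B[n])[2]>0
    m=cv2.morphologyEx(m.astype("uint8"),cv2.MORPH_CLOSE,np.ones((5,5)));M[n]=m
def sil(n,x,y,sc=8):
    bx,by,w,h=B[n];P=[[x+27*np.cos(k),y+27*np.sin(k),z] for k in np.linspace(0,6.28,24) for z in(172,204)]
    p=np.array([(proj(n,k)-[bx,by]+.5)*sc for k in P],np.float32)
    m=np.zeros((h*sc,w*sc),np.float32);cv2.fillConvexPoly(m,cv2.convexHull(p).astype(np.int32),1);return cv2.resize(m,(w,h),interpolation=cv2.INTER_AREA)
for cams in(["top"],["side"],["top","side"]):
    r=minimize(lambda v:sum(np.abs(sil(n,*v)-M[n]).sum() for n in cams),[579,258],method="Nelder-Mead",options=dict(initial_simplex=np.array([[579,258],[586,258],[579,266]])));print(cams,r.x.round(1),r.fun)
E
```

```text
side fit extents [318.98381802 271.7632804 ] [333.05706826 281.44000142] seen cols 319..331 rows ~271?..281
cap proj [189.51772262 203.85313914] [244.64187902 169.05483053]
0.65 [ 1.31699024e+00  4.23074482e-01  1.62988315e+00 -2.99303508e-05
  1.08858680e+00 -1.90211017e-02] [-62.77 -71.74   6.27]
['top'] [581.6 260.7] 38.625
['side'] [581.6 261.1] 30.84375
['top', 'side'] [582.  260.9] 69.65625
```

move_arm(
  rows=[
    [-3.69,-4.22,0,0,100],
    [-3.69,-4.22,0,0,100],
    [-3.69,-4.22,0,0,100],
    [-3.69,-4.22,0,0,100],
    [-3.69,-4.22,0,0,100],
    [-3.69,-4.22,0,0,100],
    [-3.69,-4.22,0,0,100],
    [-3.69,-4.22,0,0,100],
    [-3.69,-4.22,0,0,100],
    [-3.69,-4.22,0,0,100],
  ],
)

```text
t: 1.9
ee_pos: [406.9, 109.9, 223.1]
orientation: [0.368, 3.119, 0.001]
ft_force: [0.5, 0.6, 0.5]
width: 87.7
grasp_force: 0.0
```

move_arm(
  rows=[
    [-3.69,-4.22,0,0,60],
    [-3.69,-4.22,0,0,60],
    [-3.69,-4.22,0,0,60],
    [-3.69,-4.22,0,0,60],
    [-3.69,-4.22,0,0,60],
    [-3.69,-4.22,0,0,60],
    [-3.69,-4.22,0,0,60],
    [0,0,2,9,60],
    [0,0,2,9,60],
    [0,0,2,9,60],
  ],
)

```text
t: 3.15
ee_pos: [588.6, -236.1, 162.0]
orientation: [1.094, 2.945, -0.0]
ft_force: [-0.2, 0.8, 0.4]
width: 53.0
grasp_force: 0.0
```

```bash
python3 - <<'E'
from h import *
o=get_obs();M=R.from_rotvec(o["orientation"]).as_matrix();print(o["t"],o["ee_pos"],o["qpos"],o["width"],o["ft_force"],np.degrees(np.arctan2(M[1,1],M[0,1])),rel([588.5,-236,70]))
t=optics.get_image("top");s=optics.get_image("side")
z=lambda im,x,y:cv2.resize(im[y:y+100,x:x+100],(400,400),interpolation=cv2.INTER_CUBIC)
cv2.imwrite("pics/k1.png",cv2.hconcat([z(s,270,215),z(t,300,160)]))
E
```

```text
3.15 [ 588.55620684 -236.11049936  161.99729698] [-4.00279825e-01  5.06632954e-01  1.65123954e+00 -6.53310922e-07
  9.83650471e-01 -1.25942029e+00] 52.991006669789 [-0.24950928  0.75251065  0.38823019] 49.225143180116454 [0.01 0.   9.2 ]
```

View pics/k1.png

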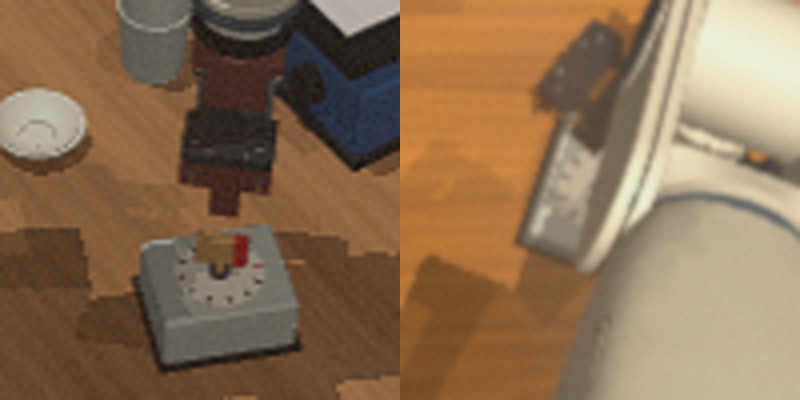

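The side view shows the front finger at (225,200), straight above the key at (222,250), and the blade is parallel to the pads. I'll go down and grip it.

move_arm(
  rows=[
    [0,0,3,0,60],
    [0,0,3,0,60],
    [0,0,2,0,60],
    [0,0,1.2,0,60],
    [0,0,0,0,60],
    [0,0,0,0,0],
    [0,0,0,0,0],
    [0,0,0,0,0],
    [0,0,0,0,0],
    [0,0,0,0,0],
  ],
)

```text
t: 4.5
ee_pos: [588.2, -236.3, 70.9]
orientation: [-1.085, -2.948, 0.001]
ft_force: [-1.8, -1.1, 1.3]
width: 10.0
grasp_force: 30.0
```

move_arm(
  rows=[
    [0,0,0,5,0],
    [0,0,0,9,0],
    [0,0,0,9,0],
    [0,0,0,9,0],
    [0,0,0,9,0],
    [0,0,0,9,0],
    [0,0,0,9,0],
    [0,0,0,9,0],
    [0,0,0,9,0],
    [0,0,0,9,0],
  ],
)

```text
t: 5.75
ee_pos: [586.6, -236.4, 70.9]
orientation: [-2.807, -1.408, 0.005]
ft_force: [-8.4, -3.9, 6.9]
width: 10.0
grasp_force: 30.0
```

```bash
python3 - <<'E'
from h import *
o=get_obs();print(o["qpos"],o["ft_force"],o["moment"],o["width"],o["grasp_force"],o["ee_pos"])
E
```

```text
[-0.40109737  0.62910377  1.69154567 -0.00243217  0.8242328   0.24143186] [-8.44795855 -3.90118678  6.85389613] [-0.75296066  1.50701177  0.02623169] 9.989430711036782 29.989497363567352 [ 586.59000045 -236.43996966   70.86743494]
```

move_arm(
  rows=[
    [-0.15,-0.12,0,9,0],
    [0,0,0,9,0],
    [0,0,0,9,0],
    [0,0,0,9,0],
    [0,0,0,9,0],
    [0,0,0,9,0],
    [0,0,0,0,0],
  ],
)

```text
t: 6.62
ee_pos: [585.9, -235.5, 70.9]
orientation: [-3.14, 0.015, 0.003]
ft_force: [-3.0, 3.0, 4.6]
width: 10.0
grasp_force: 30.0
```

```bash
python3 - <<'E'
from h import *
o=get_obs();print(o["qpos"],o["ft_force"],o["moment"],o["width"],o["grasp_force"],o["ee_pos"])
E
```

```text
[-4.01337028e-01  6.27577069e-01  1.69477105e+00  7.25643741e-04
  8.21403005e-01  1.17876868e+00] [-2.95366045  2.96821194  4.64792162] [ 0.50895049  0.70607674 -0.02833932] 9.994806844266792 30.000403225421906 [ 585.88948737 -235.52810489   70.85887139]
```

move_arm(
  rows=[
    [0,0,0,9,0],
    [0,0,0,9,0],
    [0,0,0,9,0],
    [0,0,0,9,0],
    [0,0,0,9,0],
    [0,0,0,9,0],
    [0,0,0,9,0],
    [0,0,0,0,0],
  ],
)

```text
t: 7.62
ee_pos: [586.5, -234.5, 70.8]
orientation: [-2.669, 1.654, 0.003]
ft_force: [0.0, 8.0, 4.2]
width: 9.6
grasp_force: 30.0
```

```bash
python3 - <<'E'
from h import *
o=get_obs();print(o["qpos"],o["ft_force"],o["moment"],o["width"],o["grasp_force"],o["ee_pos"])
E
```

```text
[-0.40014625  0.62768561  1.69462165  0.00286022  0.82111423  2.27830737] [0.04822041 8.00836694 4.19071565] [ 1.48488517  0.2220018  -0.04088265] 9.6065845772562 29.999181032180786 [ 586.51266815 -234.45020489   70.83572457]
```

move_arm(
  rows=[
    [0,0,0,0,50],
    [0,0,0,0,60],
    [0,0,0,0,60],
    [0,0,-3,0,60],
    [0,0,-5,0,60],
    [0,0,-5,0,60],
    [0,0,-4,0,60],
    [0,0,-2,0,100],
    [0,0,0,-9.5,100],
    [0,0,0,-10,100],
  ],
)

```text
t: 8.88
ee_pos: [586.7, -236.6, 261.2]
orientation: [2.916, -1.168, 0.001]
ft_force: [-0.3, -0.1, -0.2]
width: 79.0
grasp_force: 0.0
```

move_arm(
  rows=[
    [0,0,0,-10,100],
    [0,0,0,-10,100],
    [0,0,0,-10,100],
    [0,0,0,-10,100],
    [0,0,0,-10,100],
    [0,0,0,-10,100],
    [0,0,0,-10,100],
    [0,0,0,-10,100],
    [0,0,0,-10,100],
    [0,0,0,-8,100],
  ],
)

```text
t: 10.12
ee_pos: [586.6, -236.5, 260.6]
orientation: [-2.795, -1.434, 0.0]
ft_force: [0.4, -0.8, 0.3]
width: 87.8
grasp_force: 0.0
```

```bash
python3 - <<'E'
from h import *
o=get_obs();print(o["t"],o["ee_pos"],o["qpos"],o["ft_force"],rel([580.5,260,260]))
t=optics.get_image("top");s=optics.get_image("side")
z=lambda im,x,y:cv2.resize(im[y:y+100,x:x+100],(400,400),interpolation=cv2.INTER_CUBIC)
cv2.imwrite("pics/k2.png",cv2.hconcat([z(s,270,215),z(s,195,120)]))
E
```

```text
10.125 [ 586.56759306 -236.47747419  260.59075834] [-4.01993747e-01  3.95466617e-01  1.57915779e+00 -1.02781534e-04
  1.16709936e+00  2.20743324e-01] [ 0.41367862 -0.75264865  0.27344323] [ 39.98 -29.45   0.06]
```

View pics/k2.png

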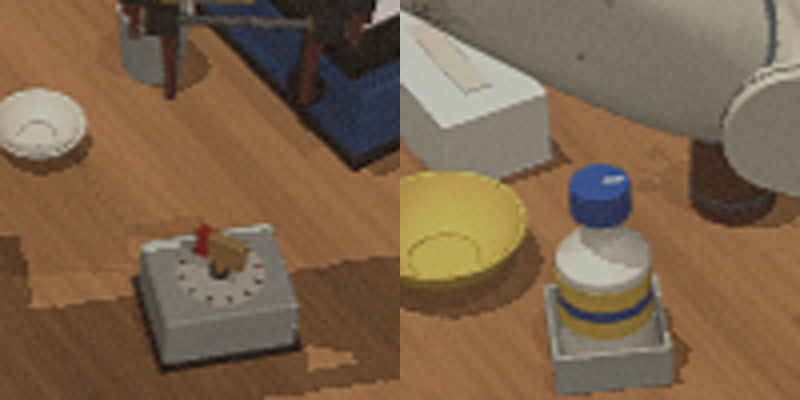

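The side view shows the red end at (203,240) in the crop. It was on the right before, so the key has gone a little past a half turn. The cap sits closed at about full-frame pixel (245,169). I'll move on to it.

move_arm(
  rows=[
    [3,-2.2,0,0,100],
    [4.4,-3.25,0,0,100],
    [4.4,-3.25,0,0,100],
    [4.4,-3.25,0,0,100],
    [4.4,-3.25,0,0,100],
    [4.4,-3.25,0,0,100],
    [4.4,-3.25,0,0,100],
    [4.4,-3.25,0,0,100],
    [4.4,-3.25,0,0,100],
    [1.5,-1.1,0,0,100],
  ],
)

```text
t: 11.48
ee_pos: [582.2, 259.8, 260.6]
orientation: [-2.798, -1.427, -0.0]
ft_force: [0.1, -1.0, -0.0]
width: 87.9
grasp_force: 0.0
```

```bash
python3 - <<'E'
from h import *
o=get_obs();print(o["t"],o["ee_pos"],o["qpos"],o["ft_force"],rel([579,259.5,172]))
s=optics.get_image("side");cs=seg(s,(105,130,50),(130,255,255),(230,155,30,28));print(cs[:2])
cv2.imwrite("pics/c1.png",cv2.resize(s[100:220,180:320],(700,600),interpolation=cv2.INTER_CUBIC))
E
```

```text
11.475 [582.24411316 259.76333688 260.57308238] [4.00876339e-01 4.03130241e-01 1.56750341e+00 2.19928271e-04
 1.17076231e+00 1.02835291e+00] [ 0.11025848 -1.02138902 -0.02700934] [-0.21 -0.25  8.86]
(array([244.33333333, 168.91666667]), 12)
```

View pics/c1.png

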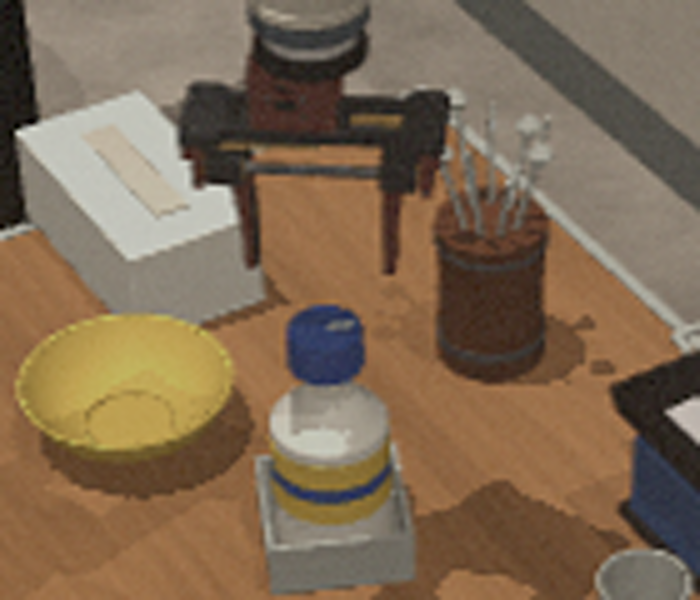

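The fingertips at crop (252,268) and (389,270) straddle the cap, which is centred at (325,345). I'll descend and grip.

move_arm(
  rows=[
    [-0.2,-0.2,2.5,0,100],
    [0,0,2.5,0,100],
    [0,0,2,0,100],
    [0,0,1.2,0,100],
    [0,0,0.9,0,100],
    [0,0,0,0,0],
    [0,0,0,0,0],
    [0,0,0,0,0],
    [0,0,0,0,0],
    [0,0,0,0,0],
  ],
)

```text
t: 12.78
ee_pos: [580.1, 256.8, 170.2]
orientation: [2.799, 1.427, 0.001]
ft_force: [0.5, 0.6, 3.0]
width: 54.1
grasp_force: 30.0
```

move_arm(
  rows=[
    [0,0,0.2,0,0],
    [0,0,0.2,0,0],
    [0,0,0.2,0,0],
    [0,0,0.1,0,0],
    [0,0,0,0,0],
    [0,0,0,0,0],
  ],
)

```text
t: 13.52
ee_pos: [580.1, 256.9, 164.1]
orientation: [2.799, 1.428, 0.002]
ft_force: [-3.0, -0.6, 11.0]
width: 54.3
grasp_force: 30.0
```

```bash
python3 - <<'E'
from h import *
o=get_obs();print(o["ee_pos"],o["qpos"],o["ft_force"],o["moment"],o["grasp_force"])
E
```

```text
[580.13568605 256.88149216 164.14037458] [3.98055697e-01 5.03929459e-01 1.65005302e+00 8.30210757e-05
 9.86400148e-01 1.02542577e+00] [-3.00450856 -0.58155755 10.96089514] [-0.18802393  0.64869596  0.03968535] 30.001907902769744
```

move_arm(
  rows=[
    [0,0,0.05,-4,0],
    [0,0,0,-7,0],
    [0,0,0,-7,0],
    [0,0,0,-7,0],
    [0,0,0,-7,0],
    [0,0,0,-7,0],
  ],
)

```text
t: 14.28
ee_pos: [581.6, 257.4, 164.3]
orientation: [2.156, 2.283, 0.007]
ft_force: [0.4, 0.3, 10.1]
width: 54.2
grasp_force: 30.0
```

```bash
python3 - <<'E'
from h import *
o=get_obs();print(o["ee_pos"],o["qpos"],o["ft_force"],o["moment"],o["grasp_force"],o["width"])
E
```

```text
[581.60511076 257.41117855 164.30518847] [3.97960189e-01 5.04383076e-01 1.64881244e+00 3.34033952e-06
 9.83718157e-01 3.40808225e-01] [ 0.44065315  0.28573845 10.13724695] [-0.06435024  0.03022255 -0.00143656] 30.000352864153683 54.211015550531414
```

move_arm(
  rows=[
    [0,0,0.03,-7,0],
    [0,0,0,-7,0],
    [0,0,0,-7,0],
    [0,0,0,-7,0],
    [0,0,0,-7,0],
    [0,0,0,-6,0],
    [0,0,0,0,0],
  ],
)

```text
t: 15.15
ee_pos: [581.8, 257.4, 164.1]
orientation: [1.223, 2.89, 0.006]
ft_force: [1.6, 0.2, 10.6]
width: 54.4
grasp_force: 30.0
```

```bash
python3 - <<'E'
from h import *
o=get_obs();print(o["ee_pos"],o["qpos"],o["ft_force"],o["moment"],o["grasp_force"],o["width"])
s=optics.get_image("side")
cv2.imwrite("pics/c2.png",cv2.resize(s[120:220,200:300],(500,500),interpolation=cv2.INTER_CUBIC))
E
```

```text
[581.83080144 257.39269975 164.1158221 ] [ 3.97863952e-01  5.04685358e-01  1.64880777e+00 -1.64633296e-04
  9.82938036e-01 -3.71999399e-01] [ 1.6295069   0.19063592 10.58511868] [-0.07662352 -0.13290135  0.07088242] 30.001372285187244 54.38464026877676
```

View pics/c2.png

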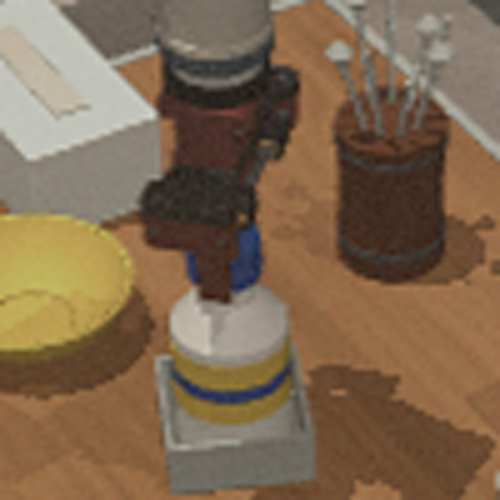

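The view shows the fingers around the cap at about (225,260). The wrist has turned 1.40 rad with the cap still pressed down, so I'll lift gently.

move_arm(
  rows=[
    [0,0,-0.3,0,0],
    [0,0,-0.4,0,0],
    [0,0,-0.4,0,0],
    [0,0,-0.4,0,0],
    [0,0,0,0,0],
  ],
)

```text
t: 15.82
ee_pos: [581.3, 257.1, 177.6]
orientation: [1.225, 2.89, 0.004]
ft_force: [5.0, 2.3, 2.0]
width: 54.0
grasp_force: 30.0
```

move_arm(
  rows=[
    [0,0,-0.5,0,0],
    [0,0,-0.9,0,0],
    [0,0,-1.1,0,0],
    [0,0,-1.1,0,0],
    [0,0,-1.1,0,0],
    [0,0,-1.1,0,0],
    [0,0,-1.0,0,0],
    [0,0,-0.8,0,0],
    [0,0,0,0,0],
    [0,0,0,0,0],
  ],
)

```text
t: 17.08
ee_pos: [579.6, 256.6, 252.5]
orientation: [-1.226, -2.892, 0.001]
ft_force: [-0.3, 0.1, -0.6]
width: 54.4
grasp_force: 30.0
```

```bash
python3 - <<'E'
from h import *
o=get_obs();print(o["ee_pos"],o["orientation"],o["qvel"].round(4),o["ft_force"],o["grasp_force"],o["width"])
s=optics.get_image("side");t=optics.get_image("top")
z=lambda im,x,y:cv2.resize(im[y:y+100,x:x+100],(400,400),interpolation=cv2.INTER_CUBIC)
cv2.imwrite("pics/c3.png",cv2.hconcat([z(s,200,110),z(s,270,215)]))
for h in (172,257): print(proj("side",[581,257,h]),proj("side",[581,257,h+32]))
E
```

```text
[579.57678168 256.57071339 252.51035528] [-1.22611028e+00 -2.89195198e+00  7.22116022e-04] [-0.0007  0.0045  0.0027 -0.0005 -0.0005 -0.001 ] [-0.28752113  0.13672164 -0.59157766] 29.999821758829057 54.35031461219474
[245.52365257 172.60595215] [245.14695299 165.53632098]
[244.50387621 153.46751135] [244.10353512 145.95419313]
```

View pics/c3.png

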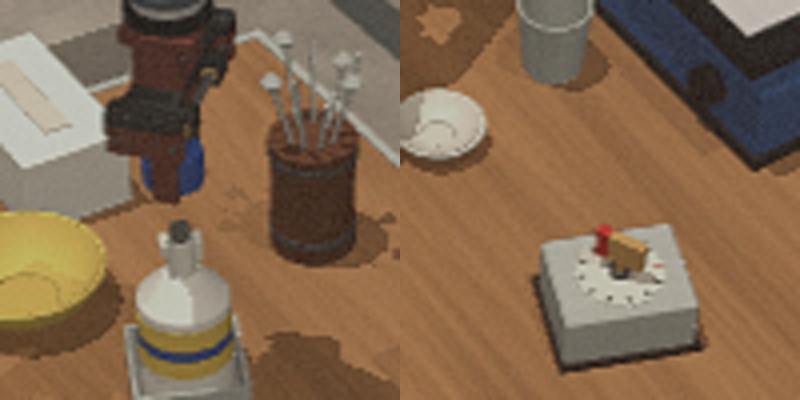

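The cap is held upright at crop (174,165), above the bare neck at (182,240). The key's red end at (603,240) confirms more than a half turn. I'll hand the job in.

```bash
python3 -c "
from workcell import close_job
print(close_job())"
```

```text
the job is handed in; nothing more can be done
None
```

The job is handed in: the timer key was turned clockwise about 203°, then the cap was pushed down, twisted about 80° counter-clockwise and lifted, and it is now held upright about 7 cm above the jug's mouth.

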